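Turn the pink stone to the loupe

ROBOT

A 6-joint arm with a two-finger parallel gripper is mounted at the origin on the work surface. World frame = base frame: x ahead of the robot, y to its left, z up, the work surface at z = 0. Lengths are in m, angles in degrees, forces in N, time in s.
With the tool pointing down it reaches from about 0.325 to 0.775 m from the base axis. Payload 5.5 kg.
Tool frame: the origin (TCP) lies at the very end of the fingers, on their centre line; the grasp point (between the pads) lies 19 mm behind it (env.grip_point_offset is the distance from the TCP to the grasp point, in m); x points along the fingers, z is the direction in which the jaws open and shut, and the axes are right-handed (so a half turn about x gives the same grasp; the last joint's range is limited). The gripper opens to 85 mm and grips with 20 to 120 N. Pads are 22 mm wide; open, the fingers measure 114 mm over their backs; the gripper's body (76 mm by 85 mm) begins 54 mm behind the grasp point. The pads swing forward as they close: fully open they stand 13 mm farther back than shut.
Start: joints at [63.501, 5.22, 70.514, -0, 104.267, -3.249], TCP at [0.237, 0.551, 0.231] pointing down, gripper open.
Joint ranges: [-164.24, 164.24], [-49.07, 125.15], [9.68, 141.18], [-86.29, 266.29], [3.28, 154.24], [-151.56, 151.56]. Speed limits (degrees/s): [147.25, 147.25, 172.46, 180, 180, 180].

INTERFACE

Orientations are given as [roll, pitch, yaw] about the fixed x, y, z axes, in that order (R = Rz(yaw) Ry(pitch) Rx(roll)).
In Python, from bench import env gives the robot as it stands. The module is installed in compiled form; this text tells all that it offers.
- The arm moves only by the tool jog_arm, never from a script. Its argument "rows" is a list of rows, each a list of 4 numbers: the shift along the world's x, y, z in mm, then the turn about the world's z in degrees. A call has 1 to 12 rows; each row is the pose to reach, as a shift and turn from the pose commanded when the call began; what a row does not reach only later rows make up. A row lasts 1/8 s, in which the tool goes at most 62.5 mm and 10.7 degrees, less where a joint would pass 70% of its speed; a pose out of reach is approached as far as the arm can. A call with a gripper value outside its range is refused whole. "gripper" is the opening, from -1 (shut) to 1 (fully open), set as the call begins (left out, the last holds). The fingers move at their own pace and stop on an object; "force" is the grip in N (left out, the last holds). Time passes only in rows, so rows that repeat a pose let the fingers close. It gives the time, the measured TCP pose, the force and the opening at its end, in the units of the state.
- env.read_state(): the state, without advancing time (a new reading comes with each control period).
- env.capture(name): name is "scene" or "side" or "wrist"; returns a dict with "color" (400x640x3 uint8, blue, green, red), "intrinsics" (3x3 intrinsics, pixels), "R" (3x3) and "t" (3): a world point X has camera coordinates R X + t; the wrist camera has in their place "hand_eye" (4x4, takes a point from camera to tool coordinates, whose origin is the TCP and whose axes are the tool frame's). Camera axes: x right, y down, z forward; pixel columns grow to the right and rows downward; lengths in m; the calibration is good to about 2 mm. A picture is of the moment at which its call begins: read the wrist's pose just before it. There is no depth.
- env.sign_off(): hands the job in, once; it reports no verdict.
The state is a dict: "clock": time; "joint_positions": joint angles; "joint_velocities": joint speeds; "tau": joint torques, N m; "tool_pos": TCP position; "ee_rot": TCP orientation; "force": force on the tool from outside, world axes, zero at the start; "moment": the same for the moment, N m; "finger_gap": finger opening in m.
Only numpy, scipy, OpenCV 4.12 (cv2) and the standard library are available. Lean on these libraries where they do the work, as an engineer would, in place of code of your own. Each camera call takes 0.05 s, during which the arm holds its last target.

TASK

Of the three gem cutter's handles lying on the bench, pick up the one with the pink stone and lay it down the other way round on the blue pad of the viewing stand, with its stone towards the loupe. Hold it until it rests on the pad; do not drop it. The handle should lie flat, centred on the pad and in line with it; leave the handles with the green and amber stones where they are.

Things in the scene. Friction and masses are not known exactly. Their poses are not given: they have to be found in the camera images.
- pink_center (a point): Centre of the pink-stone handle: black square bar lying flat, 90 mm long, 22 wide, 22 high (centre 11 above bench), 60-130 g, to be gripped across its width; thin silver band near the tail. +x runs along it to the stone, z up. At the start +x points back towards the robot (world -x) within 20 degrees. The three handles' places are mixed, centres at least 80 mm apart.
- pink_stone (a point): Middle of the faceted pink stone, 20 mm across and 20 long, on a 12 mm thick brass neck at the handle's front end; 78 mm from the handle's centre along its +x (stone tip at 88 mm).
- green_center (a point): Centre of the green-stone handle, identical to the pink one but for its stone colour. +x points to its stone; lies flat, centre 11 mm above the bench, stone roughly towards the robot. Leave it.
- amber_center (a point): Centre of the amber-stone handle, identical to the pink one but for its stone colour. +x points to its stone; lies flat, centre 11 mm above the bench, stone roughly towards the robot. Leave it.
- pad (a point): Middle of the top of the flat blue pad (120 x 50 mm, 34 above bench) on a fixed grey stand (220 x 66, 30 high). +x runs along the pad to the loupe, pointing away from the robot within 17 degrees of world x; z up. The loupe is an upright black ring, 56 mm across, 108 to 126 mm along +x, top 85 above bench. A handle lying on the pad has its centre 11 above this point.
Things that resemble listed ones, but are neither listed nor needed, are in the scene too. What is shaped like the part that bears pink_center but white is not meant.

How it is judged (in metres and radians):
On the way, in this order (a step that is already met when the one before it is completed fails the run):
1. the pink-stone handle is lifted clear of the bench in the gripper (contact force between the fingers and pink above 0.5 N and height (world z) of pink_center above 0.06 m), for 0.1 s.
2. it is lowered on to the pad, stone towards the loupe, while still held (x of pink_center in the frame of pad between -0.02 and 0.02 m and y of pink_center in the frame of pad between -0.017 and 0.017 m and angle between the x axis of pink_center and the x axis of pad, either way round below 0.21 rad and x of pink_stone in the frame of pad above 0.04 m and z of pink_center in the frame of pad between 0.006 and 0.016 m and contact force between the fingers and pink above 0.5 N), for 0.05 s.
At the end, for the whole second after the job is handed in: The pink-stone handle lies at rest flat on the blue pad, its centre within 20 mm along and 17 mm across of the pad's middle, within 12 degrees of the pad's line, the stone towards the loupe; the other two handles are within 20 mm of where they started (x of pink_center in the frame of pad between -0.02 and 0.02 m and y of pink_center in the frame of pad between -0.017 and 0.017 m and angle between the x axis of pink_center and the x axis of pad, either way round below 0.21 rad and x of pink_stone in the frame of pad above 0.04 m and z of pink_center in the frame of pad between 0.006 and 0.016 m and linear speed of pink below 0.02 m/s and angle between pink_center's own z axis and vertical below 0.12 rad and distance of each of green_center, amber_center from where it was at the start of the episode below 0.02 m); the robot touches nothing.
It fails at once if one of the other two handles was shifted by more than 20 mm or picked up (distance of any of green_center, amber_center from where it was at the start of the episode above 0.02 m).
It also fails if it takes over 40 s, if anything falls off the work surface, if the arm or the gripper's body presses on something with over 40 N, if the wrist force passes 120 N, or if a joint passes its speed limit or range.

## Working session

There is one attempt and no reset: what is moved stays moved. The work goes in short steps, Python scripts to look and compute and a tool call to move; the robot and the scene stay as the last step left them, time stands still between calls to the robot, and variables do not carry over. Pictures are saved under pics/ and viewed, and the job is handed in when it is done.

Besides the shell and the picture viewer there is one more tool, called after ">>>" as name(argument=value, ...) on one line, values as JSON. jog_arm: Moves the arm, as the interface text tells. Its arguments: {"type":"object","properties":{"rows":{"type":"array","items":{"type":"array","items":{"type":"number"}}},"gripper":{"type":"number"},"force":{"type":"number"}},"required":["rows"]}

```bash
mkdir -p pics; python3 - <<'E'
from bench import env
import cv2,pickle
s=env.read_state(); print({k:s[k] for k in('clock','tool_pos','ee_rot','finger_gap','joint_positions')})
d={}
for n in("scene","side","wrist"):
    c=env.capture(n); d[n]=c; cv2.imwrite(f"pics/{n}0.png",c["color"])
pickle.dump((s,d),open("c0.pkl","wb"))
E
```

```text
{'clock': 0.0, 'tool_pos': array([0.23671039, 0.55101967, 0.23015875]), 'ee_rot': array([ 175.50693054,   89.88880106, -117.7421257 ]), 'finger_gap': 0.08527288174955437, 'joint_positions': array([ 6.35008770e+01,  5.26166866e+00,  7.05826065e+01,  2.48897786e-03,
        1.04266898e+02, -3.24945569e+00])}
```

View pics/scene0.png

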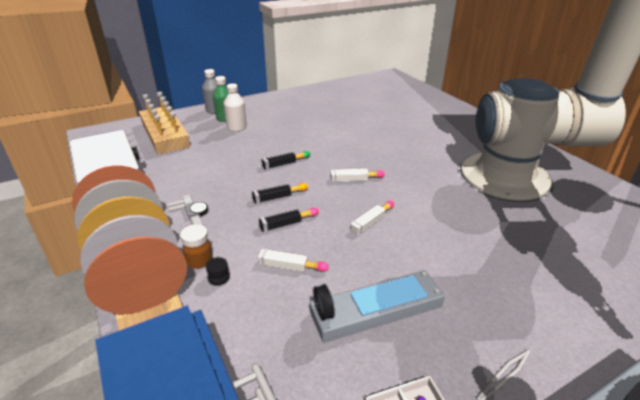

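View pics/side0.png

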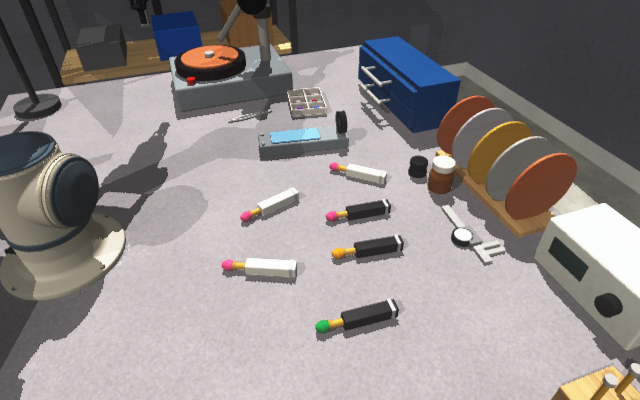

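View pics/wrist0.png

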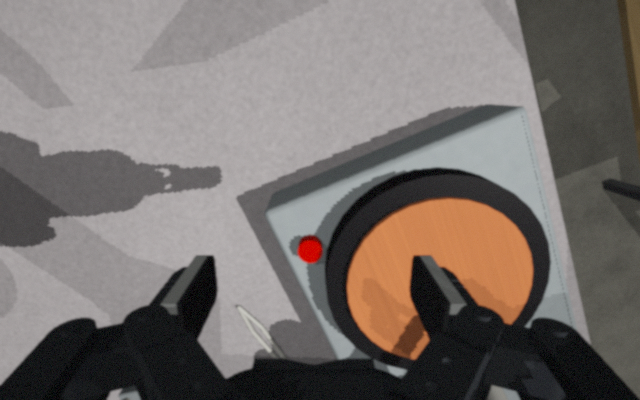

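The scene view shows three black handles: green (285,160), amber (280,192) and pink (288,219). Things that could be mistaken for the target are the white handles with pink stones at (350,175), (372,217) and (290,262). In the side view the black pink-stone handle is at (360,211), and the stand is at (300,138) with its loupe at (341,122). The black body with a pink stone is the one to pick. I'll check it in a close crop.

```bash
python3 - <<'E'
import pickle,cv2,numpy as np
s,d=pickle.load(open("c0.pkl","rb"))
def crop(n,x,y,w,h,k):return cv2.resize(d[n]["color"][y:y+h,x:x+w],None,fx=k,fy=k,interpolation=cv2.INTER_CUBIC)
cv2.imwrite("pics/c1.png",np.vstack([crop("side",310,190,100,35,8),crop("scene",240,195,100,35,8)]))
cv2.imwrite("pics/c2.png",np.vstack([crop("side",250,100,110,60,7)[:,:770],crop("scene",300,262,154,74,5)[:,:770]])[:800])
for n in("scene","side"):print(n,d[n]["intrinsics"],d[n]["R"],d[n]["t"])
print(d["wrist"]["hand_eye"])
E
```

```text
scene [[438.76179095   0.         325.93805274]
 [  0.         438.76179095 195.83037967]
 [  0.           0.           1.        ]] [[-0.87248274  0.48855898  0.00916523]
 [ 0.27347699  0.50375511 -0.81941511]
 [-0.40494964 -0.71241906 -0.57312727]] [ 0.45069458 -0.05435551  1.10873234]
side [[428.60856456   0.         317.6326504 ]
 [  0.         428.60856456 190.77080681]
 [  0.           0.           1.        ]] [[ 0.94634424 -0.32279555 -0.01534948]
 [-0.21355183 -0.5890112  -0.77939811]
 [ 0.24254522  0.74085683 -0.62634094]] [-0.47287816  0.11775695  0.8068323 ]
[[-5.39353849e-04 -2.97362825e-01  9.54764400e-01 -1.43510655e-01]
 [-7.20720713e-05 -9.54764525e-01 -2.97362905e-01  7.57482731e-02]
 [ 9.99999852e-01 -2.29195675e-04  4.93524366e-04 -2.10603093e-04]
 [ 0.00000000e+00  0.00000000e+00  0.00000000e+00  1.00000000e+00]]
```

View pics/c1.png

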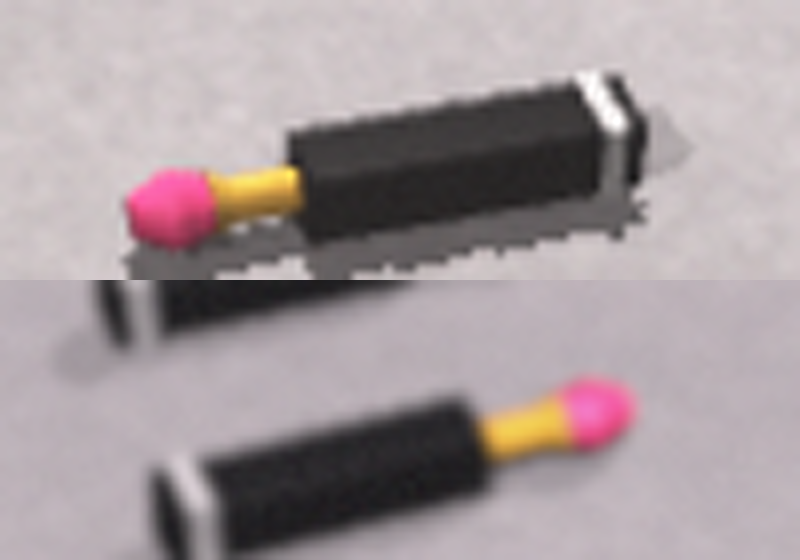

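View pics/c2.png

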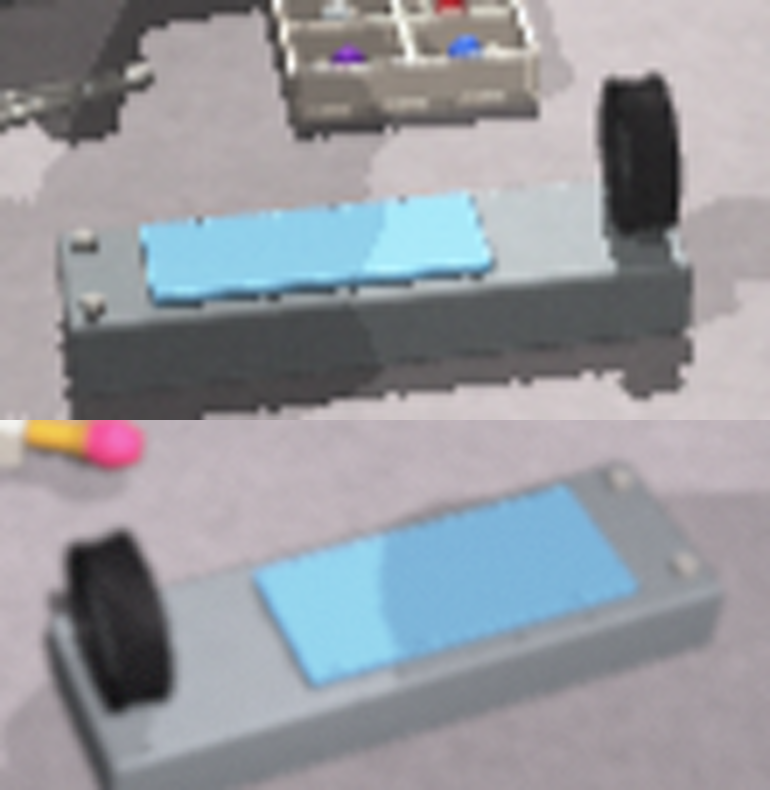

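The crop confirms it: black body, pink stone, silver band at the tail, and the pad corners are clear. Now I'll fit poses by least squares over both views.

```bash
cat >h.py <<'E'
import pickle,cv2,numpy as np
from scipy.optimize import least_squares
from scipy.spatial.transform import Rotation as Ro
def proj(c,X):
    p=np.asarray(X)@c["R"].T+c["t"]; q=p@c["intrinsics"].T; return q[:,:2]/q[:,2:]
def wristcam(c,s):
    H=np.eye(4);H[:3,:3]=Ro.from_euler('xyz',s["ee_rot"],degrees=True).as_matrix();H[:3,3]=s["tool_pos"]
    M=np.linalg.inv(H@c["hand_eye"]); return dict(intrinsics=c["intrinsics"],R=M[:3,:3],t=M[:3,3],color=c["color"])
def place(p,z,L):
    c,s=np.cos(p[2]),np.sin(p[2]);L=np.array(L,float);o=L.copy()
    o[:,0]=p[0]+c*L[:,0]-s*L[:,1];o[:,1]=p[1]+s*L[:,0]+c*L[:,1];o[:,2]=z+L[:,2];return o
def fit(obs,z,p0):
    f=lambda p:np.concatenate([(proj(c,place(p,z,L))-np.array(q)).ravel() for c,L,q in obs])
    r=least_squares(f,p0,loss='soft_l1');return r.x,np.round(f(r.x).reshape(-1,2),1)
E
python3 - <<'E'
from h import *
s,d=pickle.load(open("c0.pkl","rb"))
u=lambda P,k,ox,oy,dv=0:[((x+.5)/k-.5+ox,(y-dv+.5)/k-.5+oy) for x,y in P]
S,C=d["side"],d["scene"]
a,b=.06,.025
P=[[-a,b,0],[a,b,0],[a,-b,0],[-a,-b,0]]
qs=u([(142,227),(470,195),(493,270),(152,300)],7,250,100)
Q=[[a,-b,0],[-a,-b,0],[-a,b,0],[a,b,0]]
qc=u([(255,575),(570,487),(635,585),(315,685)],5,300,262,420)
for o in([(S,P,qs)],[(C,Q,qc)],[(S,P,qs),(C,Q,qc)]):
    x,r=fit(o,.034,[.5,.2,0]);print("pad",x[:2],np.degrees(x[2]),r.tolist())
h=.011
# local: +x to stone (world -x); +y local = world -y (towards side cam)
PS=[[.045,-h,h],[.045,h,h],[.045,h,-h],[-.045,-h,h],[.078,0,0]]
qs=u([(288,130),(305,182),(310,240),(615,75),(170,210)],8,310,190)
PC=[[.045,h,h],[.045,-h,-h],[.078,0,0]]
qc=u([(470,397),(492,488),(599,412)],8,240,195,280)
for o in([(S,PS,qs)],[(C,PC,qc)],[(S,PS,qs),(C,PC,qc)]):
    x,r=fit(o,.011,[.5,0,3.14]);print("pink",x[:2],np.degrees(x[2]),r.tolist())
E
```

```text
pad [0.50990605 0.20500388] -9.95041910694692 [[-0.2, -0.0], [0.3, 0.1], [0.1, -0.3], [-0.2, 0.1]]
pad [0.51303768 0.20895716] -8.644202227399475 [[-0.4, -0.2], [-0.5, -0.4], [1.6, 0.3], [-0.0, 0.1]]
pad [0.51202527 0.20839259] -8.803752075070555 [[0.1, -0.6], [0.4, -0.9], [0.6, -1.4], [0.5, -0.5], [-0.1, -0.7], [-0.2, -0.7], [1.9, -0.0], [0.2, -0.5]]
pink [ 0.57758676 -0.08850805] 174.38741110396325 [[-0.5, -0.4], [0.5, 0.1], [-0.5, 1.0], [0.7, -0.5], [-0.1, -0.1]]
pink [ 0.57836976 -0.09177357] 170.9423222632075 [[-0.2, -1.8], [0.4, 0.8], [-0.2, 0.2]]
pink [ 0.5779785 -0.0886262] 174.1263351116665 [[-0.3, -0.5], [0.6, 0.1], [-0.3, 1.0], [0.9, -0.5], [0.0, -0.3], [-0.0, -1.7], [1.1, 0.8], [-0.0, -0.2]]
```

```bash
python3 - <<'E'
from h import *
s,d=pickle.load(open("c0.pkl","rb"))
print(Ro.from_euler('xyz',s["ee_rot"],degrees=True).as_matrix().round(3))
E
```

```text
[[-0.001 -0.919  0.395]
 [-0.002  0.395  0.919]
 [-1.     0.    -0.002]]
```

>>> jog_arm(rows=[[28, -53, 0, -10], [56, -106, 0, -20], [84, -159, 0, -30], [112, -212, 0, -40], [140, -265, 0, -50], [168, -318, 0, -60], [196, -371, 0, -70], [224, -424, 0, -80], [252, -477, 0, -90], [280, -530, 0, -100], [310, -583, 0, -110], [341, -640, 0, -120]], gripper=0.3)

```text
clock: 1.65
tool_pos: [0.5773, -0.0884, 0.231]
ee_rot: [147.0, 90.0, 93.5]
force: [0.9, 0.8, 0.1]
finger_gap: 0.0556
```

>>> jog_arm(rows=[[0, 0, -10, -10], [0, 0, -20, -20], [0, 0, -30, -30], [0, 0, -30, -42.5], [0, 0, -30, -42.5], [0, 0, -30, -42.5]])

```text
clock: 2.4
tool_pos: [0.5767, -0.0866, 0.2013]
ee_rot: [65.2, 90.0, -30.4]
force: [0.9, 0.3, 0.3]
finger_gap: 0.0558
```

```bash
python3 - <<'E'
from h import *
from bench import env
s=env.read_state(); print(s['clock'],s['tool_pos'],s['ee_rot'],s['joint_positions'].round(1),s['finger_gap'],s['force'])
print(Ro.from_euler('xyz',s["ee_rot"],degrees=True).as_matrix().round(3))
c=env.capture("wrist");pickle.dump((s,c),open("w1.pkl","wb"))
cv2.imwrite("pics/w1.png",c["color"])
E
```

```text
2.4 [ 0.57672515 -0.08661829  0.20131739] [ 65.21882191  89.99715695 -30.36594509] [-11.9   2.4  76.5  -0.  101.1  83.7] 0.055816555748211795 [0.92691542 0.33482456 0.30954346]
[[ 0.     0.995 -0.097]
 [-0.    -0.097 -0.995]
 [-1.     0.     0.   ]]
```

View pics/w1.png

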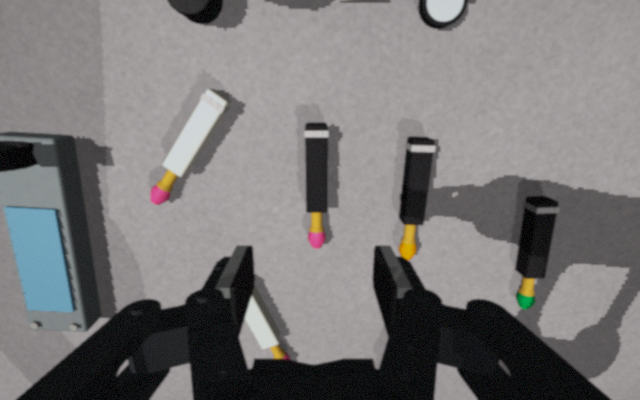

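The wrist view shows the pink handle on black at (316,170) with its stone at (316,239), the amber handle at (416,180) to its right, and the pad at (40,260). I'll refine the handle pose from this image.

```bash
python3 - <<'E'
from h import *
s,c=pickle.load(open("w1.pkl","rb"));w=wristcam(c,s)
im=c["color"];k=5
cv2.imwrite("pics/w1a.png",cv2.resize(im[115:250,285:435],None,fx=4,fy=4,interpolation=cv2.INTER_CUBIC))
p=[.578,-.0886,np.radians(174.1)];h=.011
L=[[.045,-h,h],[.045,h,h],[-.045,h,h],[-.045,-h,h],[.078,0,0]]
print((proj(w,place(p,.011,L))).round(1).tolist())
E
```

```text
[[303.9, 213.1], [325.2, 213.2], [326.8, 124.6], [303.7, 124.5], [314.3, 237.9]]
```

View pics/w1a.png

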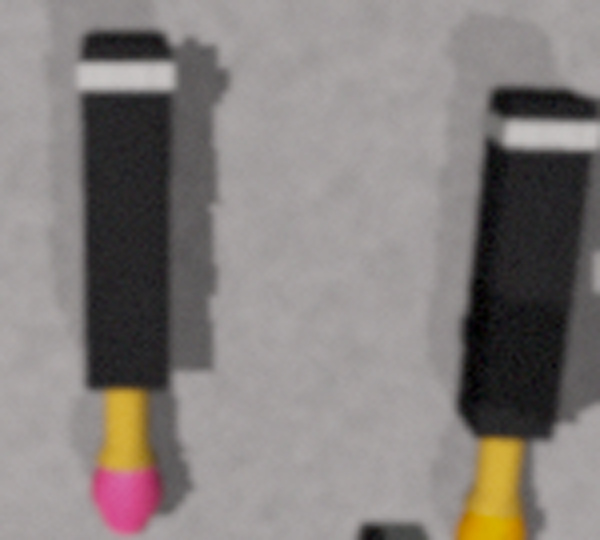

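```bash
python3 - <<'E'
from h import *
s,c=pickle.load(open("w1.pkl","rb"));w=wristcam(c,s);h=.011
L=[[.045,-h,h],[.045,h,h],[-.045,h,h],[-.045,-h,h],[.078,0,0]]
x,r=fit([(w,L,[(307,211.7),(326.5,211.7),(327,123.8),(305.4,123.8),(316.6,239)])],.011,[.578,-.0886,3.04]);print(x,np.degrees(x[2]),r.tolist())
E
```

```text
[ 0.57866515 -0.09021687  3.05127869] 174.8253907833398 [[-1.0, 0.8], [0.8, 0.6], [0.8, -0.2], [-0.7, -0.0], [0.1, -1.8]]
```

>>> jog_arm(rows=[[0, -1, -40, 0], [1, -2, -80, 0], [1, -2, -120, 0], [1, -2, -130, 0], [1, -2, -130, 0], [1, -2, -130, 0]])

```text
clock: 3.2
tool_pos: [0.579, -0.0889, 0.0738]
ee_rot: [84.2, 89.8, -11.6]
force: [-0.1, -0.9, -0.1]
finger_gap: 0.0556
```

>>> jog_arm(rows=[[-1, -1, -25, 0], [-1, -1, -50, 0], [-1, -1, -62, 0], [-1, -1, -67, 0], [-1, -1, -67, 0], [-1, -1, -67, 0]])

```text
clock: 3.95
tool_pos: [0.5774, -0.0898, 0.0055]
ee_rot: [82.2, 89.9, -13.5]
force: [0.6, 0.3, -0.2]
finger_gap: 0.056
```

```bash
python3 - <<'E'
from h import *
from bench import env
s=env.read_state(); print(s['clock'],s['tool_pos'],s['force'])
c=env.capture("wrist");e=env.capture("side")
a=cv2.resize(e["color"][150:250,270:430],None,fx=4,fy=4,interpolation=cv2.INTER_CUBIC)
cv2.imwrite("pics/w2.png",c["color"]);cv2.imwrite("pics/s2.png",a)
E
```

```text
3.95 [ 0.57743474 -0.08977698  0.00553288] [ 0.56141033  0.28224314 -0.19896649]
```

View pics/w2.png

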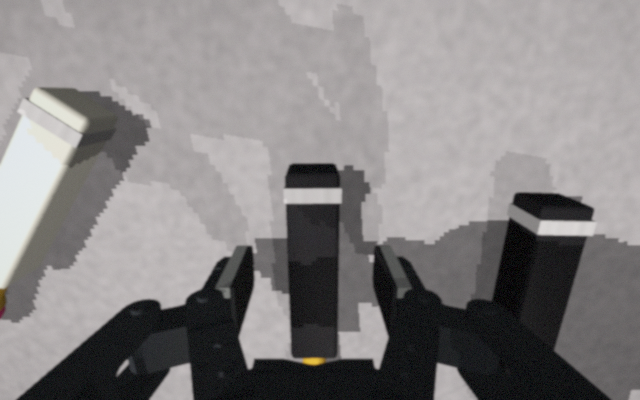

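View pics/s2.png

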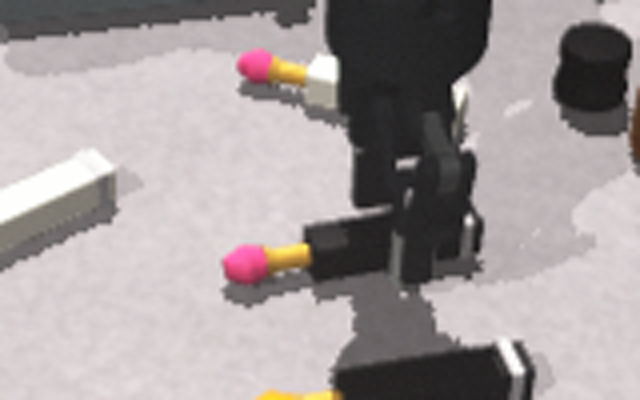

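The handle sits centred between the fingers (wrist picture: bar at column 313, fingers at about 235 and 392). Closing.

>>> jog_arm(rows=[[0, 0, 0, 0], [0, 0, 0, 0], [0, 0, 0, 0], [0, 0, 0, 0], [0, 0, 0, 0], [0, 0, 0, 0]], gripper=-1, force=50)

```text
clock: 4.8
tool_pos: [0.577, -0.0897, 0.0047]
ee_rot: [83.2, 90.0, -12.6]
force: [0.4, 0.1, 3.6]
finger_gap: 0.0209
```

>>> jog_arm(rows=[[0, 0, 10, 0], [0, 0, 30, 0], [0, 0, 60, 0], [0, 0, 90, 0], [0, 0, 120, 0], [0, 0, 150, 0], [0, 0, 150, 0], [0, 0, 150, 0]])

```text
clock: 5.8
tool_pos: [0.5763, -0.0895, 0.1534]
ee_rot: [-96.4, 89.9, 167.9]
force: [-0.2, 0.8, -2.2]
finger_gap: 0.0209
```

```bash
python3 - <<'E'
from h import *
from bench import env
s=env.read_state(); print(s['clock'],s['tool_pos'],s['force'],s['finger_gap'])
c=env.capture("wrist");cv2.imwrite("pics/w3.png",c["color"]);pickle.dump((s,c),open("w3.pkl","wb"))
E
```

```text
5.8 [ 0.5763487  -0.08952903  0.15342778] [-0.21496863  0.828317   -2.19400686] 0.020904539880703753
```

View pics/w3.png

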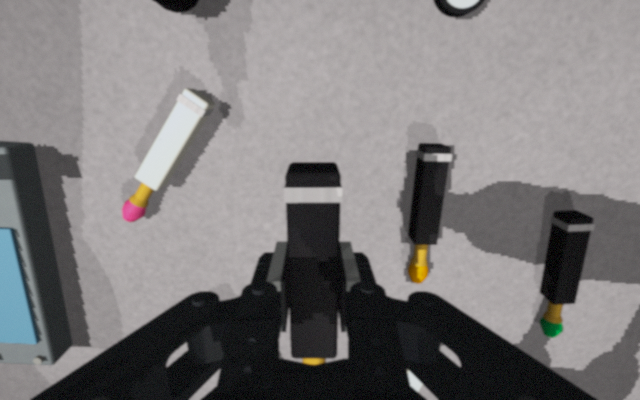

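>>> jog_arm(rows=[[-5, 25, 0, 10], [-10, 50, 0, 20], [-15, 75, 0, 30], [-20, 100, 0, 40], [-25, 125, 0, 50], [-30, 150, 0, 60], [-35, 175, 0, 70], [-40, 200, 0, 80], [-45, 225, 0, 90], [-52, 250, 0, 100], [-58, 275, 0, 110], [-64, 297, 0, 120]])

```text
clock: 7.35
tool_pos: [0.5116, 0.208, 0.1521]
ee_rot: [173.6, 89.8, -161.8]
force: [0.2, -0.1, -1.1]
finger_gap: 0.0207
```

>>> jog_arm(rows=[[0, 0, 0, 10], [0, 0, 0, 20], [0, 0, 0, 30], [0, 0, 0, 40], [0, 0, 0, 50], [0, 0, 0, 56], [0, 0, 0, 56], [0, 0, 0, 56]])

```text
clock: 8.35
tool_pos: [0.5123, 0.2072, 0.1532]
ee_rot: [119.1, 89.9, -160.8]
force: [-0.3, -0.2, -0.3]
finger_gap: 0.0204
```

```bash
python3 - <<'E'
from h import *
from bench import env
s=env.read_state(); print(s['clock'],s['tool_pos'],s['force'],s['finger_gap'],s['joint_positions'].round(1))
z=Ro.from_euler('xyz',s["ee_rot"],degrees=True).as_matrix()[:,2];print("jaw az",np.degrees(np.arctan2(z[1],z[0])))
d={n:env.capture(n) for n in("wrist","side","scene")}
pickle.dump((s,d),open("w4.pkl","wb"))
for n in d:cv2.imwrite(f"pics/{n}4.png",d[n]["color"])
E
```

```text
8.35 [0.51232676 0.20723269 0.15322951] [-0.25952516 -0.19512073 -0.27395844] 0.02041315415483418 [ 18.5  -2.1  85.8  -0.   96.3 -61.6]
jaw az 80.13075113135997
```

View pics/wrist4.png

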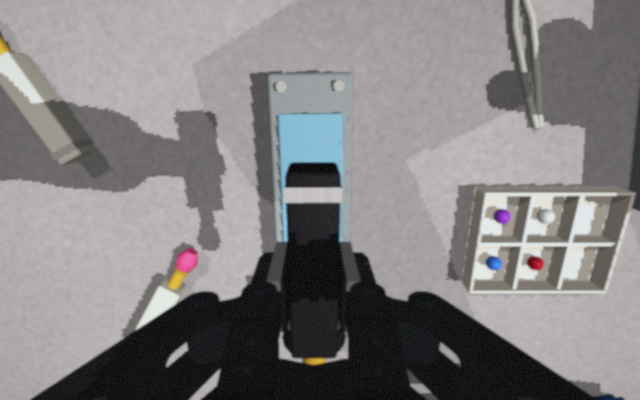

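View pics/side4.png

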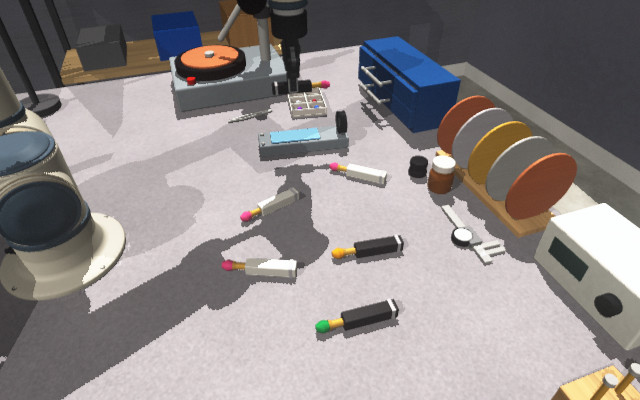

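The wrist view shows the pad's rear corners at about (279,114) and (343,113), with the held handle over it, its tail at (313,180) towards the robot. The side view shows the stone pointing to the loupe. I'll refine the pad pose.

```bash
python3 - <<'E'
from h import *
s,d=pickle.load(open("w4.pkl","rb"));c=d["wrist"]
cv2.imwrite("pics/w4a.png",cv2.resize(c["color"][60:260,255:370],None,fx=4,fy=4,interpolation=cv2.INTER_CUBIC)[:,:460])
b=c["color"].astype(int);m=(b[...,0]-b[...,2]>60).astype(np.uint8)
for y in(120,135,150,170,190,210,230):
    x=np.where(m[y,255:370])[0]+255;print(y,x.min(),x.max())
for x in(290,310,330):
    y=np.where(m[80:160,x])[0]+80;print(x,y.min())
w=wristcam(c,s)
for p in([.512,.207,np.radians(-9.3)],):print(proj(w,place(p,.034,[[-.06,.025,0],[-.06,-.025,0],[0,.025,0],[0,-.025,0]])).round(1).tolist())
E
```

```text
120 279 341
135 280 341
150 280 341
170 281 341Traceback (most recent call last):
  File "<stdin>", line 6, in <module>
    return umr_minimum(a, axis, None, out, keepdims, initial, where)
ValueError: zero-size array to reduction operation minimum which has no identity
```

View pics/w4a.png

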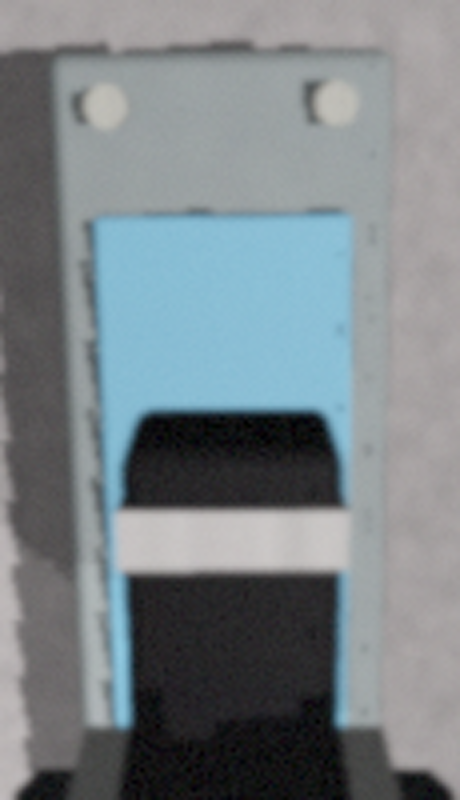

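```bash
python3 - <<'E'
from h import *
s,d=pickle.load(open("w4.pkl","rb"));w=wristcam(d["wrist"],s)
obsc=[(278.6,113.4),(342.6,112.9)];edge=[(284.6,240.9,1),(341.0,240.9,-1)]
def f(p):
    r=list((proj(w,place(p,.034,[[-.06,.025,0],[-.06,-.025,0]]))-np.array(obsc)).ravel())
    for u,v,sg in edge:
        q=proj(w,place(p,.034,[[-.06,sg*.025,0],[.06,sg*.025,0]]))
        t=(v-q[0,1])/(q[1,1]-q[0,1]);r.append(q[0,0]+t*(q[1,0]-q[0,0])-u)
    return np.array(r)
for sw in(0,1):
    g=obsc; 
    x=least_squares(f,[.512,.207,-.16]).x;print(x,np.degrees(x[2]),f(x).round(1))
# held handle: stone end hidden; tail top corners z from tcp
h=.011;o=s["tool_pos"]
for zz in(.1585,.1595):
  x,r=fit([(w,[[-.045,h,h],[-.045,-h,h]],[((128-.0)/4+255,60+505/4),((340)/4+255,60+505/4)])],zz,[.512,.207,-.16]) if 0 else (None,None)
E
```

```text
[ 0.5130132   0.20584366 -0.1579245 ] -9.048407148680777 [ 64.5   1.1 -64.4   2.5  57.  -57.2]
[ 0.5130132   0.20584366 -0.1579245 ] -9.048407148680777 [ 64.5   1.1 -64.4   2.5  57.  -57.2]
```

```bash
python3 - <<'E'
from h import *
s,d=pickle.load(open("w4.pkl","rb"));w=wristcam(d["wrist"],s)
obsc=[(278.6,113.4),(342.6,112.9)];edge=[(284.6,240.9,-1),(341.0,240.9,1)]
def f(p):
    r=list((proj(w,place(p,.034,[[-.06,-.025,0],[-.06,.025,0]]))-np.array(obsc)).ravel())
    for u,v,sg in edge:
        q=proj(w,place(p,.034,[[-.06,sg*.025,0],[.06,sg*.025,0]]))
        t=(v-q[0,1])/(q[1,1]-q[0,1]);r.append(q[0,0]+t*(q[1,0]-q[0,0])-u)
    return np.array(r)
x=least_squares(f,[.512,.207,-.16]).x;print(x,np.degrees(x[2]),f(x).round(1))
E
```

```text
[ 0.51168701  0.20608331 -0.15768576] -9.034728428702874 [-0.5  0.3  0.6 -0.2 -0.8  0.7]
```

>>> jog_arm(rows=[[0, -1, -30, 0.5], [0, -1, -60, 0.5], [0, -1, -85, 0.5], [0, -1, -100, 0.5], [0, -1, -106, 0.5], [0, -1, -108, 0.5], [0, -1, -108, 0.5], [0, -1, -108, 0.5]])

```text
clock: 9.5
tool_pos: [0.5132, 0.2065, 0.0472]
ee_rot: [-63.1, 89.9, 17.6]
force: [-0.3, -0.5, -0.8]
finger_gap: 0.0205
```

>>> jog_arm(rows=[[0, 0, -1, 0], [0, 0, -2, 0], [0, 0, -3, 0], [0, 0, -4, 0], [0, 0, -4, 0]])

```text
clock: 10.12
tool_pos: [0.5126, 0.2063, 0.0421]
ee_rot: [120.2, 90.0, -159.1]
force: [1.1, -0.4, -0.9]
finger_gap: 0.0209
```

>>> jog_arm(rows=[[0, 0, -1, 0], [0, 0, -2, 0], [0, 0, -2, 0], [0, 0, -2, 0]])

```text
clock: 10.62
tool_pos: [0.5127, 0.2064, 0.0403]
ee_rot: [-83.5, 90.0, -2.7]
force: [0.9, -0.5, -1.7]
finger_gap: 0.021
```

>>> jog_arm(rows=[[0, 0, -1, 0], [0, 0, -1, 0], [0, 0, -1, 0]])

```text
clock: 11.0
tool_pos: [0.5127, 0.2064, 0.0392]
ee_rot: [104.3, 90.0, -175.0]
force: [-0.9, 0.6, -0.0]
finger_gap: 0.0206
```

>>> jog_arm(rows=[[0, 0, -1, 0], [0, 0, -1, 0], [0, 0, -1, 0]])

```text
clock: 11.38
tool_pos: [0.5128, 0.2064, 0.0387]
ee_rot: [-62.8, 90.0, 17.9]
force: [-1.7, 0.2, 1.8]
finger_gap: 0.021
```

```bash
python3 - <<'E'
from h import *
from bench import env
s=env.read_state(); print(s['tool_pos'],s['force'])
e=env.capture("side");f=env.capture("scene")
g=lambda i,x,y:cv2.resize(i["color"][y:y+75,x:x+150],None,fx=5,fy=5,interpolation=cv2.INTER_CUBIC)
cv2.imwrite("pics/s5.png",np.vstack([g(e,230,90),g(f,300,255)])[:,:])
E
```

```text
[0.51284821 0.20642523 0.03868838] [-1.66644731  0.18247758  1.82831903]
```

View pics/s5.png

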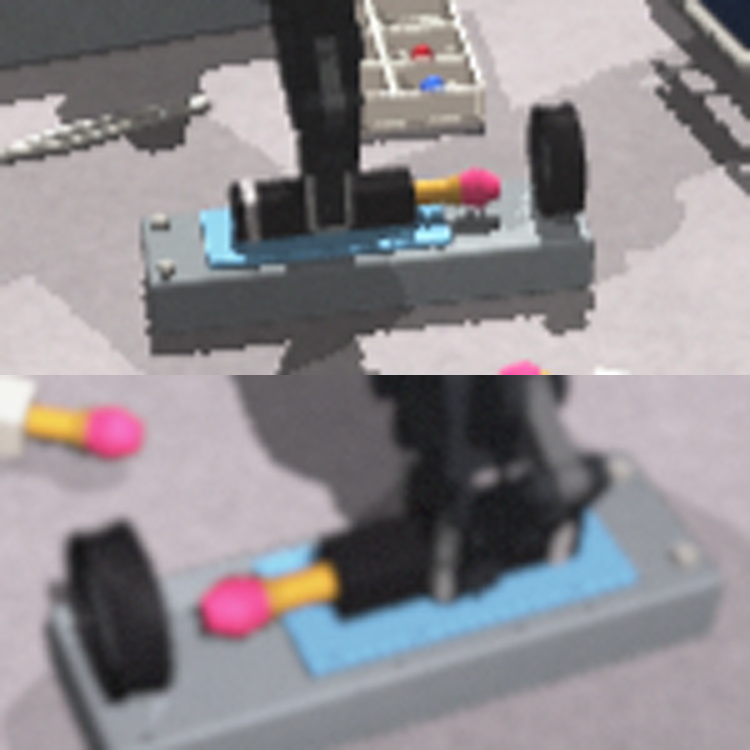

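Contact is starting (force up to 1.8 N). The handle lies on the pad with its stone towards the loupe. I'll press 1 mm more, hold, and release.

>>> jog_arm(rows=[[0, 0, -1, 0], [0, 0, -1, 0], [0, 0, -1, 0], [0, 0, -1, 0]])

```text
clock: 11.98
tool_pos: [0.5129, 0.2064, 0.0387]
ee_rot: [-63.9, 90.0, 16.9]
force: [-4.4, -1.3, 8.5]
finger_gap: 0.021
```

Firm contact: 8.5 N, and z no longer drops.

>>> jog_arm(rows=[[0, 0, 1, 0], [0, 0, 1, 0], [0, 0, 1, 0], [0, 0, 1, 0], [0, 0, 1, 0]], gripper=0.2)

```text
clock: 12.6
tool_pos: [0.5127, 0.2064, 0.0382]
ee_rot: [123.9, 90.0, -155.4]
force: [-0.1, -0.8, 0.5]
finger_gap: 0.0511
```

>>> jog_arm(rows=[[0, 0, 10, 0], [0, 0, 30, 0], [0, 0, 60, 0], [0, 0, 100, 0], [0, 0, 130, 0], [0, 0, 130, 0], [0, 0, 130, 0]])

```text
clock: 13.48
tool_pos: [0.5126, 0.2063, 0.1683]
ee_rot: [-67.3, 90.0, 13.4]
force: [-0.7, 0.4, -0.6]
finger_gap: 0.0512
```

```bash
python3 - <<'E'
from h import *
from bench import env
s=env.read_state(); print(s['clock'],s['tool_pos'],s['force'],s['finger_gap'])
d={n:env.capture(n) for n in("wrist","side","scene")};pickle.dump((s,d),open("w6.pkl","wb"))
g=lambda i,x,y:cv2.resize(i["color"][y:y+75,x:x+150],None,fx=5,fy=5,interpolation=cv2.INTER_CUBIC)
cv2.imwrite("pics/s6.png",np.vstack([g(d["side"],230,90),g(d["scene"],300,255)]))
cv2.imwrite("pics/w6.png",d["wrist"]["color"])
a=pickle.load(open("c0.pkl","rb"))[1]
D=np.abs(a["side"]["color"][225:340,310:410].astype(int)-d["side"]["color"][225:340,310:410]).max(2);print("amber/green diff px",(D>60).sum())
E
```

```text
13.475 [0.51261027 0.20633829 0.16825477] [-0.65785084  0.43805045 -0.63910946] 0.0511968963773647
amber/green diff px 506
```

View pics/s6.png

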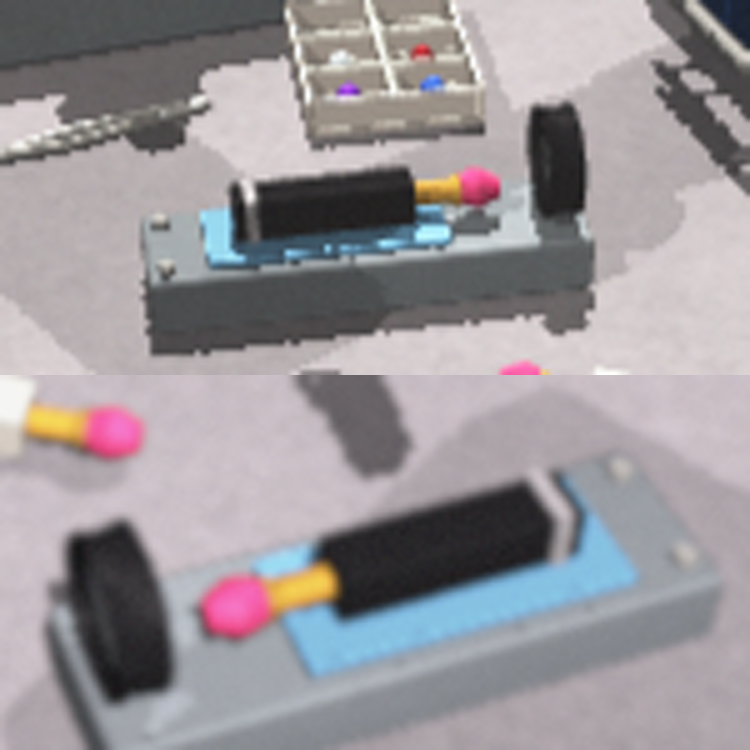

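View pics/w6.png

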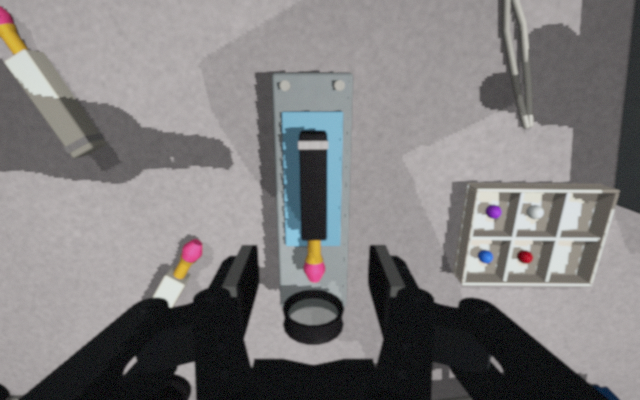

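Handle lies centred on the pad (wrist view: pad rows 111–246, handle 131–240, stone at (315,271) by the loupe). Last numeric check, including the neighbouring stones' pixels.

```bash
python3 - <<'E'
from h import *
s,d=pickle.load(open("w6.pkl","rb"));a=pickle.load(open("c0.pkl","rb"))[1];w=wristcam(d["wrist"],s);h=.011
im=d["wrist"]["color"]
P=[[-.06,-.025,0],[-.06,.025,0]]
x,r=fit([(w,P+[[.06,-.025,0],[.06,.025,0]],[(282.5,112),(343.5,112),(286.5,245),(341,245)])],.034,[.512,.206,-.16]);print("pad",x,r.tolist())
y,r=fit([(w,[[-.045,-h,h],[-.045,h,h],[.045,-h,h],[.045,h,h],[.078,0,0]],[(299,131.5),(327.5,131.5),(302,239.5),(326.5,239.5),(315,270)])],.045,[.512,.206,-.16]);print("pink",y,r.tolist(),"dyaw",np.degrees(y[2]-x[2]))
dx=y[:2]-x[:2];c,n=np.cos(x[2]),np.sin(x[2]);print("in pad",c*dx[0]+n*dx[1],-n*dx[0]+c*dx[1])
for n,b in(("side",(310,225,100,115)),("scene",(240,145,80,55))):
  for i in(a,d):
    hsv=cv2.cvtColor(i[n]["color"],cv2.COLOR_BGR2HSV)[b[1]:b[1]+b[3],b[0]:b[0]+b[2]]
    print(n,[tuple(np.argwhere(cv2.inRange(hsv,(lo,140,90),(hi,255,255))>0).mean(0).round(1)) for lo,hi in((8,30),(50,85))])
E
```

```text
pad [ 0.51186789  0.20659485 -0.156343  ] [[-0.3, -0.5], [0.4, -0.8], [-0.0, 1.1], [-0.1, 0.8]]
pink [ 0.51064423  0.20715869 -0.1500687 ] [[-0.2, 0.2], [0.2, -0.1], [-0.6, 0.5], [1.0, 0.2], [-0.2, -1.8]] dyaw 0.3594904629322734
in pad -0.001296530857313377 0.00036642881220345084
side [(np.float64(54.0), np.float64(29.9)), (np.float64(101.0), np.float64(12.3))]
side [(np.float64(53.8), np.float64(29.8)), (np.float64(101.2), np.float64(12.4))]
scene [(np.float64(34.7), np.float64(59.3)), (np.float64(8.8), np.float64(66.5))]
scene [(np.float64(34.5), np.float64(59.4)), (np.float64(8.8), np.float64(66.5))]
```

```bash
python3 -c "
from bench import env
print(env.sign_off())"
```

```text
the job is handed in; nothing more can be done
None
```

I picked up the black handle with the pink stone and turned it about 176°. I lowered it onto the blue pad while still held, felt firm contact at 8.5 N, then released it and backed off 130 mm. The job is handed in at about 13.6 s; no verdict was reported.

- **Handle on the pad:** the last wrist-camera fit puts its centre about 1.3 mm along and 0.4 mm across from the pad's middle. It is 0.4° off the pad's line, and the stone points to the loupe.
- **Other handles:** the green and amber stones are within 0.2 pixels of where they started in both fixed views. A raw image comparison of that area did show 506 changed pixels. I put those down to the arm's shadow but did not check them separately.
- **Camera agreement:** the first side and scene measurements of the pad differed by 3 to 4 mm and 1.3°. I settled this with the wrist camera before lowering the handle.

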